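Lay out a glass bead maker's bench

TASK

Get the bead maker's bench ready around the black marver slab. Put the white dish in the middle of the slab with the frit jar standing in it; stand the rod rest on the bench beside the slab, between it and the torch; and lay the paddle flat on the bench along the slab's opposite side, handle towards the robot. Rest and paddle are to lie parallel to those sides of the slab that run away from the robot, centred along them, each with a clear gap of about 35 mm to the slab; keep the jar upright, and leave the shears and the drink bottle where they are.

Things in the scene. Friction and masses are not known exactly. Their poses are not given: they have to be found in the camera images.
- slab: The marver: flat black graphite slab, 120 x 120 x 12 mm, fixed on the bench. Origin at the centre of its underside; x points away from the robot within 0.2 rad, y to the robot's left; its sides are parallel to x and y. It lies left or right, the torch on the other side. Rest and paddle with a 35 mm gap to it have their origins about 115 mm from its centre along its y.
- torch: The bench torch, fixed: a grey 100 x 100 x 6 mm foot plate with a steel yoke and a brass-nosed barrel along its x axis (away from the robot), the whole about 150 mm tall. Origin at the centre of the foot's underside. Its centre is 260 to 340 mm to one side of the slab's centre.
- dish: Round white ceramic catch dish, 66 mm outside diameter, 24 mm tall, straight 3 mm wall, floor 3 mm thick (inside diameter 60 mm), 80 g. Origin at the centre of its underside. It can be gripped across its outside from above.
- jar: Small closed amber glass frit jar with a black screw lid, body 44 mm diameter, 65 mm tall with the lid, about 120 g. Origin at the centre of its underside, z axis up; stands upright. Its lid is glued shut.
- rest: Dark steel rod rest: foot plate 70 (x) by 36 (y) by 6 mm, with an upright comb along its middle, 70 (x) by 10 mm (y), solid from 6 to 32 mm height, then four 10 x 10 mm teeth up to 44 mm. About 180 g. Origin at the centre of the foot's underside, x along the comb. Starts standing, x away from the robot within 0.5 rad. Grip it across the comb.
- paddle: Graphite paddle lying flat, 165 mm long in x: pale wooden handle, 20 mm thick, x = -82 to +2 mm, axis 10 mm above the bench; thin steel neck; flat black blade 60 x 40 x 8 mm, x = +22 to +82 mm. Origin at bench level, midway along. 90 g, balances near x = +12 mm. Starts at the far left or right, handle to the robot, x away from it within 0.4 rad.
- paddle_butt (a point): The butt end of the paddle's wooden handle, on the handle's axis (x = -82 mm, 10 mm above the paddle's underside).
- shears: Bystander: a pair of shears with black finger loops lying flat at the far left or far right (whichever end the paddle is not at), about 155 x 75 mm, 9 mm thick. Origin near the rivet, on the bench. Not to be moved.
- drink: Bystander: green glass drink bottle, 60 mm diameter, 190 mm tall, standing at the far left. Origin at the centre of its underside. Not to be moved.
Not all that is in view belongs to the job. There is more than one size of the dish; the one meant has the size given above. Leave any green look-alike of the rest alone.

How it is judged:
By the outcome, as a careful person would: the job done as asked, in the order asked, and still so for the second after the job is handed in, with the robot touching nothing.
It also fails if it takes over 102 s, if anything falls off the work surface, if the arm or the gripper's body presses on something with over 40 N, if the wrist force passes 120 N, or if a joint passes its speed limit or range.

ROBOT

A 6-joint arm with a two-finger parallel gripper is mounted at the origin on the work surface. World frame = base frame: x ahead of the robot, y to its left, z up, the work surface at z = 0. Lengths are in mm, angles in rad, forces in N, time in s.
With the tool pointing down it reaches from about 275 to 1000 mm from the base axis. Payload 8.4 kg.
Tool frame: the origin (TCP) lies on the centre line of the jaws, within the pads' length; the fingertips stand r.tip_reach ahead of it and the grasp point (between the pads) lies 11 mm behind it (r.tip_reach is the distance from the TCP to the fingertips, in mm); z points along the fingers, y is the line along which they close (so a half turn about z gives the same grasp; the last joint's range is limited). The gripper opens to 85 mm and grips with 20 to 120 N. Pads are 22 mm wide; open, the fingers measure 114 mm over their backs; the gripper's body (76 mm by 85 mm) begins 54 mm behind the grasp point. The pads swing forward as they close: fully open they stand 13 mm farther back than shut.
Start: joints at [1.104, 0.353, 1.633, -0, 1.155, -0.002], TCP at [280.152, 558.698, 239.281] pointing down, gripper open.
Joint ranges: [-2.63, 2.63], [-0.92, 2.1], [0.06, 2.66], [-1.3, 4.44], [0, 2.69], [-3.02, 3.02]. Speed limits (rad/s): [2.22, 2.22, 2.79, 3.14, 3.14, 3.14].

INTERFACE

Orientations are given as [roll, pitch, yaw] about the fixed x, y, z axes, in that order (R = Rz(yaw) Ry(pitch) Rx(roll)).
In Python, from rig import r gives the robot as it stands.
- The arm moves only by the tool carry_out, never from a script. Its argument "targets" is a list of rows, each an object with "dp": the shift along the tool's x, y, z in mm, a list of three; "yaw": the turn about the tool's z in degrees. A call has 1 to 12 rows; each row is the pose to reach, as a shift and turn from the pose commanded when the call began, along the tool's axes at that moment; what a row does not reach only later rows make up. A row lasts 1/8 s, in which the tool goes at most 62.5 mm and 10.7 degrees, less where a joint would pass 70% of its speed; a pose out of reach is approached as far as the arm can. A call with a gripper value outside its range is refused whole. "fingers" is the opening, from -1 (shut) to 1 (fully open), so that 0 is half open, set as the call begins (left out, the last holds). The fingers move at their own pace and stop on an object; "grip_force" is the grip in N (left out, the last holds). Time passes only in rows, so rows that repeat a pose let the fingers close. It gives the time, the measured TCP pose, the force, the opening and the grip force at its end, in the units of the state.
- r.sense(): the state, without advancing time (a new reading comes with each control period).
- r.grab_frame(name): name is "side" or "top"; returns the picture (480x640x3 uint8, red, green, blue); there is no depth.
- r.get_calibration(name): a dict with "fx", "fy", "cx", "cy" (pixels), "dist_coeffs" ([k1, k2, p1, p2, k3] as OpenCV has them; the pictures are not rectified), "rvec" (rotation vector, rad) and "tvec" (3), from world to camera coordinates, as OpenCV has them. Camera axes: x right, y down, z forward; pixel columns grow to the right and rows downward; lengths in mm; the calibration is good to about 2 mm. A picture is of the moment at which its call begins. get_calibration takes no time and is no camera call.
- r.sign_off(): hands the job in; it is judged then, once.
The state is a dict: "clock": time; "qpos": joint angles; "qvel": joint speeds; "joint_efforts": joint torques, N m; "eef_pos": TCP position; "tcp_rot": TCP orientation; "contact_force": force on the tool from outside, world axes, zero at the start; "wrist_torque": the same for the moment, N m; "opening": opening from 0.0 (shut) to 1.0 (fully open); "grasp_force": force on a finger pad.
Only numpy, scipy, OpenCV 4.12 (cv2) and the standard library are available. Lean on these libraries where they do the work, as an engineer would, in place of code of your own. Each camera call takes 0.05 s, during which the arm holds its last target. There are 200 camera calls.

## Working session

There is one attempt and no reset: what is moved stays moved. The work goes in short steps, Python scripts to look and compute and a tool call to move; the robot and the scene stay as the last step left them, time stands still between calls to the robot, and variables do not carry over. Pictures are saved under pics/ and viewed, at most 14 in all, crops included, and the job is handed in when it is done.

Besides the shell and the picture viewer there is one more tool, called as name(argument=value, ...) on one line, values as JSON. carry_out: Moves the arm, as the interface text tells. Its arguments: {"type":"object","properties":{"targets":{"type":"array","items":{"type":"object","properties":{"dp":{"type":"array","items":{"type":"number"}},"yaw":{"type":"number"}}}},"fingers":{"type":"number"},"grip_force":{"type":"number"}},"required":["targets"]}

```bash
mkdir -p pics; ls
python3 - <<'E'
from rig import r
import cv2
print(r.sense(), r.tip_reach)
for n in("side","top"):
    print(r.get_calibration(n)); cv2.imwrite(f"pics/{n}0.png",r.grab_frame(n)[:,:,::-1])
E
```

```text
pics
{'clock': 0.0, 'qpos': array([ 1.10357716e+00,  3.53622390e-01,  1.63415140e+00,  5.52382980e-07,
        1.15521278e+00, -2.40126881e-03]), 'qvel': array([-0.00011397, -0.00113084, -0.00088599, -0.00040002, -0.00076415,
       -0.00146836]), 'joint_efforts': array([ 2.06923673e-03, -6.05244827e+01, -3.42051923e+01,  1.81638256e-04,
        9.30861424e-03,  3.60997956e-05]), 'eef_pos': array([279.94774293, 558.26238127, 238.57037917]), 'tcp_rot': array([-3.14019874e+00, -3.85223180e-06,  2.67677453e+00]), 'contact_force': array([-0.15141514,  0.06539938, -0.07351223]), 'wrist_torque': array([-0.01557916,  0.00307003, -0.0526567 ]), 'grasp_force': 0.0, 'opening': 1.00034363146137} 8.0
{'fx': 511.2553877827165, 'fy': 511.2553877827165, 'cx': 320.33818021407865, 'cy': 234.95598477695103, 'dist_coeffs': array([0.00256735, 0.        , 0.        , 0.        , 0.        ]), 'rvec': array([ 2.31971124, -0.5911707 ,  0.24886614]), 'tvec': array([-431.54141211,  205.93770792, 1079.19402132])}
{'fx': 525.860526646857, 'fy': 525.860526646857, 'cx': 327.05968486707144, 'cy': 236.67904400464502, 'dist_coeffs': array([-0.00216388,  0.        ,  0.        ,  0.        ,  0.        ]), 'rvec': array([ 2.19589901, -2.15952279,  0.08338362]), 'tvec': array([  28.22792768,  476.97354245, 1311.58222448])}
```

View pics/top0.png

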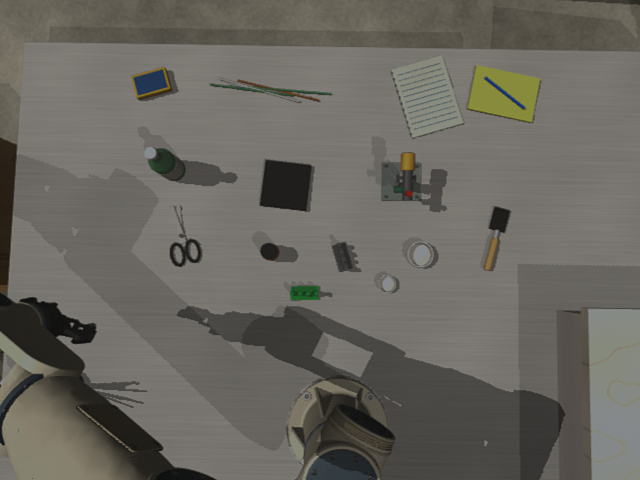

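View pics/side0.png

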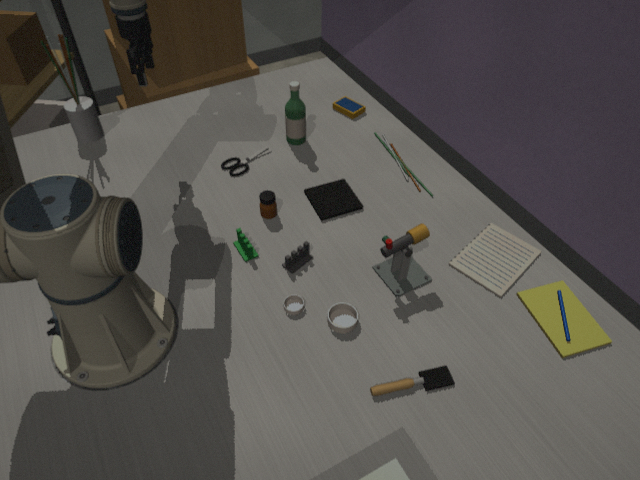

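The top view (x up, y left) shows the slab at (286,185), torch at (403,182), jar at (270,252), rest at (345,257), green look-alike at (305,292) and paddle at (496,238). The shears are at (184,240) and the bottle at (160,160). Two white dishes could be meant: (421,254), which is larger, and (389,283), which is smaller. I'll measure both and check in a crop.

```bash
cat > h.py <<'E'
from rig import r
import cv2, numpy as np
def ray(n,uv):
    c=r.get_calibration(n);K=np.array([[c['fx'],0,c['cx']],[0,c['fy'],c['cy']],[0,0,1]])
    R=cv2.Rodrigues(c['rvec'])[0]
    p=cv2.undistortPoints(np.array(uv,float).reshape(-1,1,2),K,c['dist_coeffs'])[:,0]
    return -R.T@c['tvec'], np.c_[p,np.ones(len(p))]@R
def plane(n,uv,z):
    o,d=ray(n,uv); return (o+d*((z-o[2])/d[:,2])[:,None])[:,:2]
def pix(n,P):
    c=r.get_calibration(n);K=np.array([[c['fx'],0,c['cx']],[0,c['fy'],c['cy']],[0,0,1]])
    return cv2.projectPoints(np.array(P,float).reshape(-1,3),c['rvec'],c['tvec'],K,c['dist_coeffs'])[0][:,0]
def blobs(n,im,mask,box,z,amin=30):
    """contours of mask inside box (u0,v0,u1,v1), back-projected on plane z"""
    u0,v0,u1,v1=box; m=np.zeros(mask.shape,np.uint8); m[v0:v1,u0:u1]=mask[v0:v1,u0:u1]
    cs=cv2.findContours(m,cv2.RETR_EXTERNAL,cv2.CHAIN_APPROX_NONE)[0]
    out=[]
    for c in sorted(cs,key=cv2.contourArea,reverse=True):
        if cv2.contourArea(c)<amin: continue
        w=plane(n,c[:,0],z).astype(np.float32)
        out.append((cv2.boundingRect(c),w))
    return out
E
python3 - <<'E'
from h import *
im=cv2.imread('pics/top0.png'); hsv=cv2.cvtColor(im,cv2.COLOR_BGR2HSV); g=cv2.cvtColor(im,cv2.COLOR_BGR2GRAY)
def show(name,mask,box,z,amin=30):
    for b,w in blobs('top',im,mask,box,z,amin)[:3]:
        (c,s,a)=cv2.minAreaRect(w); print(name,b,'rect',np.round(c,1),np.round(s,1),round(a,1),'circ',np.round(cv2.minEnclosingCircle(w)[0],1),round(2*cv2.minEnclosingCircle(w)[1],1))
show('slab',g<45,(245,145,330,225),12)
show('dishL',g>175,(398,230,445,280),24)
show('dishS',g>175,(372,265,405,300),20)
show('jar',g<60,(255,235,284,266),65)
show('rest',g<75,(325,235,365,280),20)
show('blade',g<60,(480,200,520,240),8)
show('handle',(hsv[...,1]>90)&(g>70),(475,225,510,275),10)
show('torchfoot',(g<125),(370,150,430,205),6)
crop=im[150:310,230:520]; 
# side-by-side enlarged crop
cv2.imwrite('pics/crop1.png',cv2.resize(im[200:310,240:520],None,fx=2.8,fy=2.8,interpolation=cv2.INTER_CUBIC))
for p in [(421,254),(389,283),(286,185),(270,252),(345,257)]: print(p,im[p[1],p[0]])
E
```

```text
slab (260, 160, 51, 51) rect [608.2 145.6] [118.2 119.2] 84.3 circ [608.6 145.3] 164.5
jar (260, 243, 20, 18) rect [434.9 176. ] [46.  39.2] 64.7 circ [434.9 175.5] 46.8
rest (332, 242, 29, 30) rect [423.8 -11.8] [84.2 52.2] 17.6 circ [422.1 -12.4] 94.5
blade (489, 207, 21, 26) rect [ 529.5 -403.4] [41.3 59.3] 75.5 circ [ 528.7 -402.6] 68.1
handle (484, 238, 14, 33) rect [ 441.2 -380.5] [17.8 85. ] 75.0 circ [ 440.9 -381.9] 85.2
torchfoot (370, 150, 60, 55) rect [ 635.3 -148.3] [141.1 153.6] 0.9 circ [ 635.3 -148.3] 208.5
(421, 254) [141 138 134]
(389, 283) [142 138 134]
(286, 185) [30 31 32]
(270, 252) [30 32 32]
(345, 257) [46 48 49]
```

View pics/crop1.png

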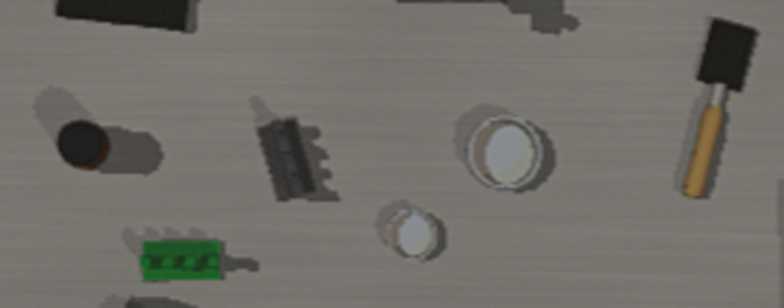

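Of the two dishes, the one at (421,254) has a rim about 26 px across, roughly 66 mm, so it matches. The one at (389,283) is only about 40 mm. The crop confirms this and also shows the paddle handle pointing to the robot. Next I'll zoom in on the rest and dish in both views for exact numbers.

Run:
```python
from h import *
t=cv2.imread('pics/top0.png'); s=cv2.imread('pics/side0.png')
z=lambda im,u,v,w,h:cv2.resize(cv2.convertScaleAbs(im[v:v+h,u:u+w],alpha=1.6,beta=0),(390,290),interpolation=cv2.INTER_CUBIC)
# each crop 39x29 px -> x10 ; side: 65x48 -> x6
a=np.hstack([z(t,325,242,39,29),z(t,401,240,39,29)])
b=np.hstack([z(s,265,234,65,48),z(s,308,294,65,48)])
cv2.imwrite('pics/z1.png',np.vstack([a,b]))
c,_=ray('top',[[0,0]]);print('cam',c, ray('side',[[0,0]])[0])
```

```text
cam [ 368.62599143   29.18129951 1346.03560052] [  83.71592046 -726.38073134  926.63948942]
```

View pics/z1.png

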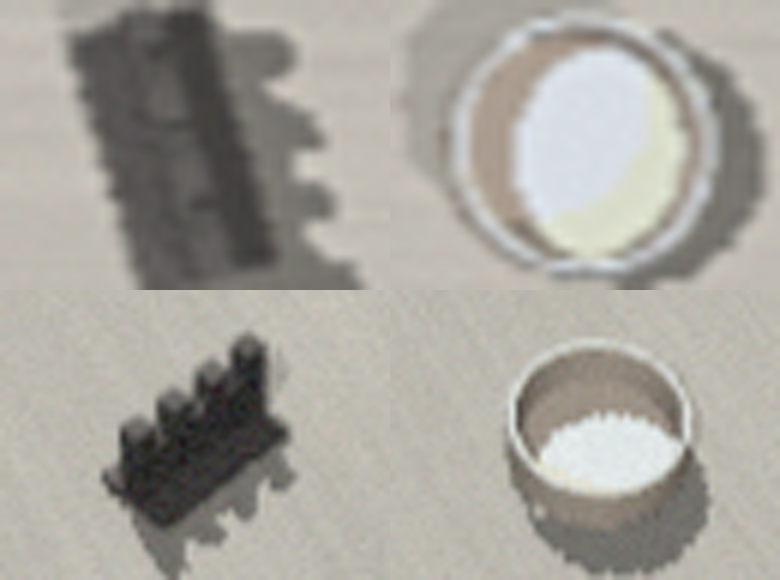

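The dish rim is centred at about (420,253.8) in the top view and (342.3,314.8) in the side view. The rest's foot corners in the top view are about (332,245.4), (346,242.4), (352.2,267.4) and (339,270.6).

Run:
```python
from h import *
np.set_printoptions(suppress=True,precision=1)
o=-0.45
print('dish top',plane('top',[[420.4+o,254.2+o]],24),'side',plane('side',[[342.8+o,315.2+o]],24))
f=np.array([[70,38],[210,8],[272,258],[140,290]])/10+[325+o,242+o]
w=plane('top',f,6);print('rest foot',w,'c',w.mean(0),'lens',np.linalg.norm(w[0]-w[1]),np.linalg.norm(w[1]-w[2]),'yaw deg',[np.degrees(np.arctan2(*(a-b)[::-1])) for a,b in((w[1],w[2]),(w[0],w[3]))])
fs=np.array([[165,528-290],[288,435-290]])/6+[265+o,234+o]
w=plane('side',fs,3);print('side near edge of foot',w,np.degrees(np.arctan2(*(w[1]-w[0])[::-1])))
s=cv2.imread('pics/side0.png');g=cv2.cvtColor(s,cv2.COLOR_BGR2GRAY)
for b,w in blobs('side',s,g<55,(295,170,370,225),12)[:1]:
    print('slab side',b,cv2.minAreaRect(w))
for b,w in blobs('side',s,g<45,(255,185,282,205),65)[:2]: print('lid side',b,cv2.minAreaRect(w))
t=cv2.imread('pics/top0.png');g=cv2.cvtColor(t,cv2.COLOR_BGR2GRAY)
for b,w in blobs('top',t,g<70,(245,145,330,225),12)[:1]: print('slab top',cv2.minAreaRect(w))
for b,w in blobs('top',t,g<45,(255,235,284,266),65)[:1]: print('lid',b,cv2.fitEllipse(w))
for nm,z,h in(('side',3,300),):pass
```

```text
dish top [[ 436.9 -198.1]] side [[ 434.1 -202.8]]
rest foot [[455.5  24.4]
 [463.8 -11.2]
 [400.3 -27.9]
 [391.6   5.6]] c [427.8  -2.3] lens 36.575026215356694 65.64192612260108 yaw deg [np.float64(14.70582164504105), np.float64(16.423147932009147)]
side near edge of foot [[398.3 -34.4]
 [463.  -14.9]] 16.803474708426663
slab side (304, 179, 59, 42) ((604.47802734375, 135.43692016601562), (129.93740844726562, 122.96563720703125), 83.91200256347656)
lid side (260, 191, 16, 14) ((432.4958190917969, 166.89645385742188), (50.20614242553711, 36.97222137451172), 65.85425567626953)
slab top ((608.434326171875, 144.67095947265625), (122.4814453125, 121.63139343261719), 84.3025131225586)
lid (261, 244, 18, 16) ((434.6190490722656, 175.78575134277344), (36.572479248046875, 43.606197357177734), 159.32736206054688)
```

carry_out(targets=[{"dp": [-479, -608, 100], "yaw": -26.6}, {"dp": [-479, -608, 100], "yaw": -26.6}, {"dp": [-479, -608, 100], "yaw": -26.6}, {"dp": [-479, -608, 100], "yaw": -26.6}, {"dp": [-479, -608, 100], "yaw": -26.6}, {"dp": [-479, -608, 100], "yaw": -26.6}, {"dp": [-479, -608, 100], "yaw": -26.6}, {"dp": [-479, -608, 100], "yaw": -26.6}, {"dp": [-479, -608, 100], "yaw": -26.6}, {"dp": [-479, -608, 100], "yaw": -26.6}, {"dp": [-479, -608, 100], "yaw": -26.6}, {"dp": [-479, -608, 100], "yaw": -26.6}], fingers=1, grip_force=30)

```text
clock: 1.6
eef_pos: [429.7, -172.1, 142.9]
tcp_rot: [3.142, 0.0, 3.141]
contact_force: [0.8, 0.2, 0.0]
opening: 0.999
grasp_force: 0.0
```

carry_out(targets=[{"dp": [0, 0, 0], "yaw": 0}, {"dp": [0, 0, 0], "yaw": 0}])

```text
clock: 1.85
eef_pos: [429.0, -169.8, 142.8]
tcp_rot: [3.141, -0.001, 3.14]
contact_force: [0.5, 0.5, -0.2]
opening: 0.995
grasp_force: 0.0
```

Run:
```python
from h import *
s=r.sense();print(s['clock'],s['eef_pos'],s['tcp_rot'],s['qpos'])
```

```text
1.85 [ 429.04657346 -169.78680923  142.77635766] [ 3.14082503e+00 -1.29424333e-03  3.13968338e+00] [-3.80241859e-01  2.28677951e-01  2.06187869e+00  3.12484626e-04
  8.52522296e-01 -1.94933423e+00]
```

carry_out(targets=[{"dp": [-7, -30, 50], "yaw": 0}, {"dp": [-7, -30, 90], "yaw": 0}, {"dp": [-7, -30, 110], "yaw": 0}, {"dp": [-7, -30, 122], "yaw": 0}, {"dp": [-7, -30, 130], "yaw": 0}, {"dp": [-7, -30, 130], "yaw": 0}])

```text
clock: 2.6
eef_pos: [436.9, -199.5, 13.4]
tcp_rot: [-3.142, 0.0, -3.141]
contact_force: [0.3, 0.9, 0.9]
opening: 0.998
grasp_force: 0.0
```

Run:
```python
from h import *
z=lambda im,u,v,w,h:cv2.resize(cv2.convertScaleAbs(im[v:v+h,u:u+w],alpha=1.5,beta=0),(400,300),interpolation=cv2.INTER_CUBIC)
cv2.imwrite('pics/d1.png',np.hstack([z(r.grab_frame('top')[:,:,::-1],380,210,80,60),z(r.grab_frame('side')[:,:,::-1],290,260,120,90)]))
```

```text
(no output)
```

View pics/d1.png

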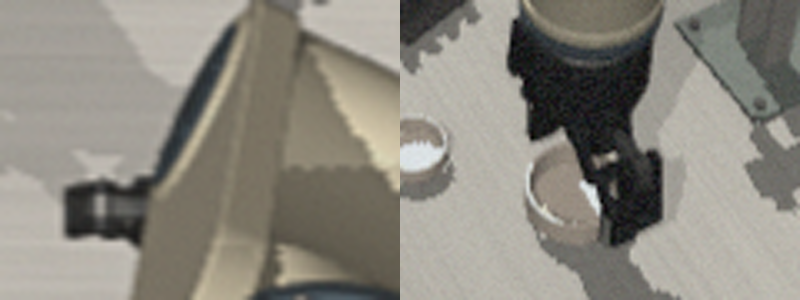

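The side view shows the near finger beside the dish, with its tip around side pixel (357,325). It looks offset toward +x, so I'll check that numerically.

Run:
```python
from h import *
f=lambda P:[(round((u-290)/.3+400),round((v-260)/.3)) for u,v in pix('side',P)]
print('finger outer',f([[437,-249,5],[437,-242,5],[448,-249,5],[426,-249,5]]))
print('dish c, near rim',f([[436,-200,24],[436,-233,24],[436,-233,0]]), 'left/right rim',f([[403,-200,24],[469,-200,24]]))
```

```text
finger outer [(614, 252), (609, 243), (629, 245), (600, 259)]
dish c, near rim [(575, 178), (602, 217), (600, 238)] left/right rim [(530, 199), (619, 158)]
```

carry_out(targets=[{"dp": [0, 0, 0]}, {"dp": [0, 0, 0]}, {"dp": [0, 0, 0]}, {"dp": [0, 0, 0]}, {"dp": [0, 0, 0]}, {"dp": [0, 0, 0]}], fingers=-1, grip_force=30)

```text
schema error: expected keys dp, yaw
```

Run:
```python
from h import *
z=lambda im,u,v,w,h:cv2.resize(cv2.convertScaleAbs(im[v:v+h,u:u+w],alpha=1.5,beta=0),(800,600),interpolation=cv2.INTER_CUBIC)
cv2.imwrite('pics/d2.png',z(r.grab_frame('side')[:,:,::-1],310,280,80,60))
```

```text
(no output)
```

View pics/d2.png

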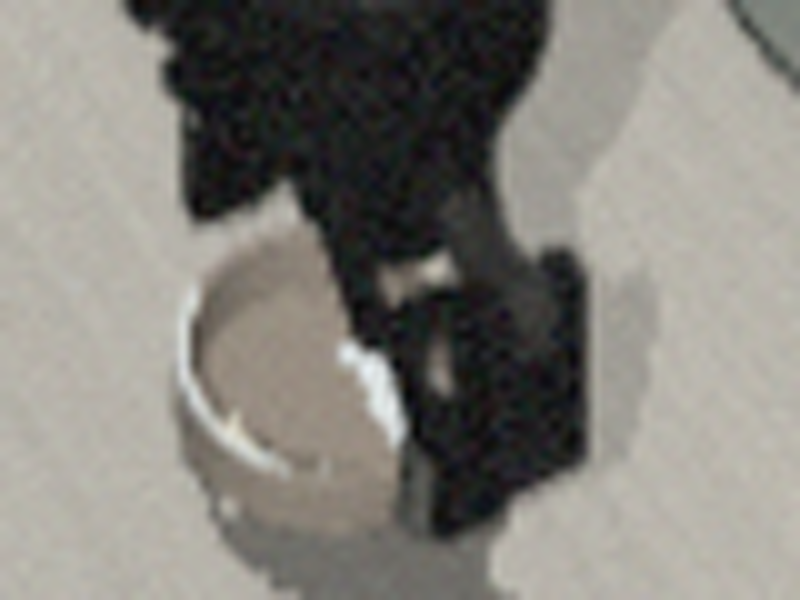

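Run:
```python
from h import *
P=np.array([[400,530],[435,538],[585,460],[500,510]])/10+[309.5,279.5]
for z in(5,12,18): print(z,plane('side',P,z).round(0).tolist())
```

```text
5 [[432.0, -238.0], [437.0, -243.0], [476.0, -242.0], [453.0, -244.0]]
12 [[429.0, -242.0], [435.0, -247.0], [473.0, -245.0], [450.0, -247.0]]
18 [[427.0, -245.0], [432.0, -250.0], [470.0, -248.0], [448.0, -250.0]]
```

carry_out(targets=[{"dp": [0, 0, 0], "yaw": 0}, {"dp": [0, 0, 0], "yaw": 0}, {"dp": [0, 0, 0], "yaw": 0}, {"dp": [0, 0, 0], "yaw": 0}], fingers=0.7, grip_force=25)

```text
clock: 3.25
eef_pos: [436.7, -200.0, 13.2]
tcp_rot: [-3.142, -0.0, 3.141]
contact_force: [-0.2, -0.1, -0.7]
opening: 0.851
grasp_force: 0.0
```

The pad's near corner back-projects to x ≈ 428 (426 expected), so the fingers are placed properly. What looked like extra width is the shadow behind the finger. I'll close.

carry_out(targets=[{"dp": [0, 0, 0], "yaw": 0}, {"dp": [0, 0, 0], "yaw": 0}, {"dp": [0, 0, 0], "yaw": 0}, {"dp": [0, 0, 0], "yaw": 0}, {"dp": [0, 0, 0], "yaw": 0}], fingers=-1, grip_force=30)

```text
clock: 3.88
eef_pos: [436.7, -200.0, 13.5]
tcp_rot: [3.142, -0.0, 3.141]
contact_force: [-1.5, -0.4, 6.6]
opening: 0.744
grasp_force: 31.5
```

carry_out(targets=[{"dp": [0, 0, -25], "yaw": 0}, {"dp": [0, 0, -65], "yaw": 0}, {"dp": [-10, 20, -95], "yaw": 0}, {"dp": [-28, 55, -97], "yaw": 0}, {"dp": [-50, 100, -97], "yaw": 0}, {"dp": [-72, 145, -97], "yaw": 0}, {"dp": [-95, 190, -97], "yaw": 0}, {"dp": [-117, 235, -97], "yaw": 0}, {"dp": [-140, 280, -97], "yaw": 0}, {"dp": [-158, 317, -97], "yaw": 0}, {"dp": [-168, 338, -97], "yaw": 0}, {"dp": [-171, 343.5, -97], "yaw": 0}])

```text
clock: 5.38
eef_pos: [607.9, 144.1, 109.9]
tcp_rot: [-3.141, -0.0, -3.141]
contact_force: [-0.0, 0.4, -0.7]
opening: 0.744
grasp_force: 34.4
```

carry_out(targets=[{"dp": [0, 0, 0], "yaw": 0}, {"dp": [0, 0, 0], "yaw": 0}])

```text
clock: 5.62
eef_pos: [607.3, 142.2, 110.1]
tcp_rot: [-3.141, -0.001, 3.14]
contact_force: [0.5, 0.9, -1.2]
opening: 0.738
grasp_force: 34.4
```

Run:
```python
from h import *
s=r.sense();print(s['eef_pos'],s['tcp_rot'],s['grasp_force'],s['opening'])
z=lambda im,u,v,w,h:cv2.resize(cv2.convertScaleAbs(im[v:v+h,u:u+w],alpha=1.5,beta=0),(400,300),interpolation=cv2.INTER_CUBIC)
cv2.imwrite('pics/d3.png',np.hstack([z(r.grab_frame('top')[:,:,::-1],246,155,80,60),z(r.grab_frame('side')[:,:,::-1],280,130,100,75)]))
print('slab c top',pix('top',[608,143.5,12]),'side',pix('side',[[608,143.5,12]]))
```

```text
[607.3013378  142.17776012 110.09341786] [-3.14119498e+00 -7.78714983e-04  3.13995575e+00] 34.37817347977898 0.7381363641961963
slab c top [[286.1316009  185.13951678]] side [[332.42553237 196.56347907]]
```

View pics/d3.png

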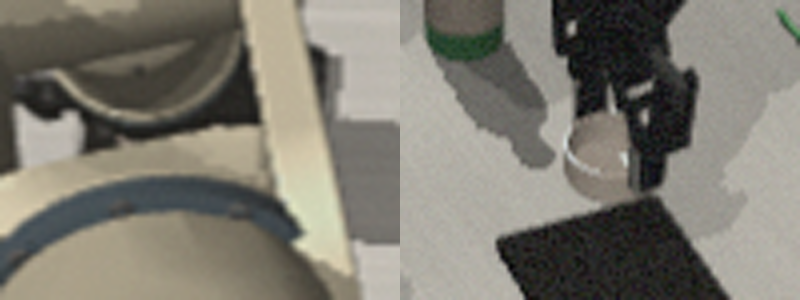

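The dish is held level between the fingers, above the slab (side view). I'll lower and release it.

carry_out(targets=[{"dp": [-1, 1, 35], "yaw": 0}, {"dp": [-1, 1, 60], "yaw": 0}, {"dp": [-1, 1, 74], "yaw": 0}, {"dp": [-1, 1, 81], "yaw": 0}, {"dp": [-1, 1, 84], "yaw": 0}, {"dp": [-1, 1, 84], "yaw": 0}])

```text
clock: 6.48
eef_pos: [609.3, 144.5, 26.7]
tcp_rot: [3.141, 0.001, 3.141]
contact_force: [-0.4, 0.0, -1.0]
opening: 0.748
grasp_force: 34.4
```

carry_out(targets=[{"dp": [0, 0, 0], "yaw": 0}, {"dp": [0, 0, 0], "yaw": 0}, {"dp": [0, 0, 0], "yaw": 0}, {"dp": [0, 0, 0], "yaw": 0}, {"dp": [0, 0, -15], "yaw": 0}, {"dp": [0, 0, -50], "yaw": 0}, {"dp": [0, 0, -90], "yaw": 0}, {"dp": [60, 10, -110], "yaw": 0}, {"dp": [115, 20, -110], "yaw": 0}, {"dp": [160, 27, -110], "yaw": 0}, {"dp": [172, 30, -110], "yaw": 0}, {"dp": [172, 30, -110], "yaw": 0}], fingers=1)

```text
clock: 7.98
eef_pos: [437.5, 175.0, 137.1]
tcp_rot: [3.141, 0.002, -3.141]
contact_force: [0.6, -0.2, 0.6]
opening: 1.004
grasp_force: 0.0
```

Run:
```python
from h import *
s=r.sense();print(s['clock'],s['eef_pos'],s['tcp_rot'])
t=r.grab_frame('top')[:,:,::-1];q=r.grab_frame('side')[:,:,::-1]
cv2.imwrite('pics/t4r.png',t);cv2.imwrite('pics/s4r.png',q)
z=lambda im,u,v,w,h:cv2.resize(cv2.convertScaleAbs(im[v:v+h,u:u+w],alpha=1.5,beta=0),(400,300),interpolation=cv2.INTER_CUBIC)
cv2.imwrite('pics/d4.png',np.hstack([z(t,246,155,80,60),z(q,280,160,100,75)]))
```

```text
7.975 [437.45351602 175.02955075 137.13014384] [ 3.14098592e+00  1.78152601e-03 -3.14119740e+00]
```

View pics/d4.png

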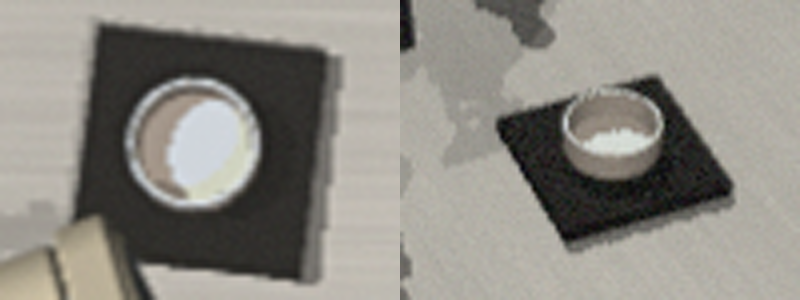

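The dish stands upright on the slab. Its rim centre is at top pixel (284.3,183.4) and the slab centre is about (285.7,184.9), which I'll convert to world coordinates.

Run:
```python
from h import *
np.set_printoptions(suppress=True,precision=1)
f=lambda p,s,o:np.array(p)/s+o-0.5+0.5/s
print('dish top',plane('top',f([[193.5,144]],5,[246,155]),36),'slab top',plane('top',f([[98,23],[328,50],[303,280],[200.5,151.5]],5,[246,155]),12))
print('dish side',plane('side',f([[213,120]],4,[280,160]),36),'slab side',plane('side',f([[215,155]],4,[280,160]),12))
t=cv2.imread('pics/t4r.png');g=cv2.cvtColor(t,cv2.COLOR_BGR2GRAY)
print('lid px now?',pix('top',[434.6,175,65]))
```

```text
dish top [[608.1 146.2]] slab top [[674.7 199. ]
 [662.5  80.2]
 [543.   90.7]
 [608.6 144.6]]
dish side [[608.8 143.7]] slab side [[606.7 136.1]]
lid px now? [[269.8 251.3]]
```

carry_out(targets=[{"dp": [2, -1, 40], "yaw": 0}, {"dp": [2, -1, 75], "yaw": 0}, {"dp": [2, -1, 93], "yaw": 0}, {"dp": [2, -1, 100], "yaw": 0}, {"dp": [2, -1, 100], "yaw": 0}, {"dp": [2, -1, 100], "yaw": 0}])

```text
clock: 8.82
eef_pos: [435.8, 173.8, 36.8]
tcp_rot: [3.141, 0.001, 3.141]
contact_force: [0.7, 0.7, -0.3]
opening: 0.998
grasp_force: 0.0
```

carry_out(targets=[{"dp": [0, 0, 0], "yaw": 0}, {"dp": [0, 0, 0], "yaw": 0}, {"dp": [0, 0, 0], "yaw": 0}, {"dp": [0, 0, 0], "yaw": 0}, {"dp": [0, 0, 0], "yaw": 0}, {"dp": [0, 0, 0], "yaw": 0}, {"dp": [0, 0, 0], "yaw": 0}], fingers=-1, grip_force=30)

```text
clock: 9.7
eef_pos: [435.3, 173.8, 36.9]
tcp_rot: [3.141, 0.001, 3.141]
contact_force: [-2.2, 0.7, 9.4]
opening: 0.488
grasp_force: 29.1
```

Run:
```python
from h import *
s=r.sense();print(s['clock'],s['eef_pos'],s['tcp_rot'],s['opening'],s['grasp_force'],s['contact_force'],r.tip_reach)
```

```text
9.7 [435.29805679 173.7816631   36.94175853] [3.14122908e+00 9.15715522e-04 3.14115218e+00] 0.48832037639008863 29.0514570241794 [-2.24798458  0.74887621  9.413687  ] 8.0
```

carry_out(targets=[{"dp": [0, 0, -25], "yaw": 0}, {"dp": [0, 0, -60], "yaw": 0}, {"dp": [-12, -2, -72], "yaw": 0}, {"dp": [-40, -7, -75], "yaw": 0}, {"dp": [-80, -14, -75], "yaw": 0}, {"dp": [-120, -21, -75], "yaw": 0}, {"dp": [-150, -26, -75], "yaw": 0}, {"dp": [-168, -29, -75], "yaw": 0}, {"dp": [-173.5, -29.5, -75], "yaw": 0}, {"dp": [-173.5, -29.5, -75], "yaw": 0}, {"dp": [-173.5, -29.5, -75], "yaw": 0}])

```text
clock: 11.08
eef_pos: [607.5, 144.1, 110.9]
tcp_rot: [-3.141, -0.001, 3.141]
contact_force: [0.5, 0.9, -1.4]
opening: 0.483
grasp_force: 30.9
```

Run:
```python
from h import *
s=r.sense();print(s['clock'],s['eef_pos'],s['tcp_rot'],s['opening'],s['grasp_force'],s['contact_force'])
q=r.grab_frame('side')[:,:,::-1]
z=lambda im,u,v,w,h:cv2.resize(cv2.convertScaleAbs(im[v:v+h,u:u+w],alpha=1.7,beta=0),(600,450),interpolation=cv2.INTER_CUBIC)
cv2.imwrite('pics/d5.png',z(q,280,130,100,75))
```

```text
11.075 [607.5106276  144.05119625 110.89665031] [-3.14140757e+00 -9.71678210e-04  3.14134882e+00] 0.4834380963856784 30.857333207968622 [ 0.50482391  0.92377385 -1.40968358]
```

View pics/d5.png

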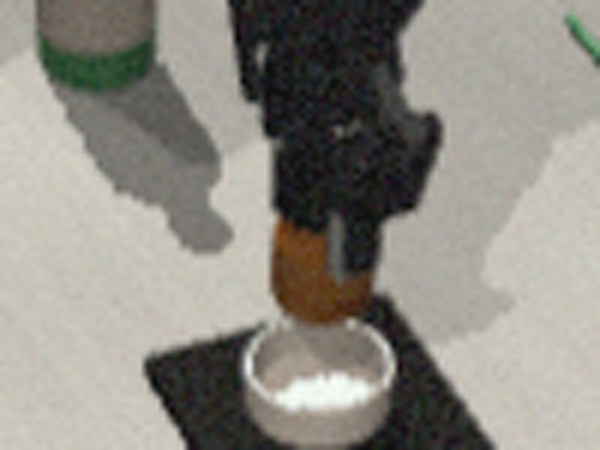

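The jar hangs upright above the dish (side view), so I'll lower it 58 mm, release and go to the rest. After that I'll check whether the jar is standing.

carry_out(targets=[{"dp": [-1, 0, 25], "yaw": 0}, {"dp": [-1, 0, 42], "yaw": 0}, {"dp": [-1, 0, 51], "yaw": 0}, {"dp": [-1, 0, 56], "yaw": 0}, {"dp": [-1, 0, 57.5], "yaw": 0}, {"dp": [-1, 0, 57.5], "yaw": 0}])

```text
clock: 11.88
eef_pos: [609.7, 144.1, 54.1]
tcp_rot: [3.141, 0.001, 3.141]
contact_force: [1.5, 0.1, -0.7]
opening: 0.487
grasp_force: 30.9
```

carry_out(targets=[{"dp": [0, 0, 0], "yaw": 0}, {"dp": [0, 0, 0], "yaw": 0}, {"dp": [0, 0, 0], "yaw": 0}, {"dp": [0, 0, 0], "yaw": 0}, {"dp": [0, 0, -15], "yaw": 0}, {"dp": [0, 0, -50], "yaw": 0}, {"dp": [0, 0, -90], "yaw": 0}, {"dp": [50, -40, -100], "yaw": 0}, {"dp": [90, -75, -100], "yaw": -5}, {"dp": [130, -110, -100], "yaw": -10}, {"dp": [160, -135, -100], "yaw": -15}, {"dp": [180, -148, -100], "yaw": -16}], fingers=1)

```text
clock: 13.38
eef_pos: [428.0, -4.9, 154.6]
tcp_rot: [-3.141, 0.001, -2.862]
contact_force: [0.7, 0.5, 0.5]
opening: 0.997
grasp_force: 0.0
```

Run:
```python
from h import *
s=r.sense();print(s['clock'],s['eef_pos'],s['tcp_rot'],s['opening'],s['grasp_force'],s['contact_force'])
t=r.grab_frame('top')[:,:,::-1];q=r.grab_frame('side')[:,:,::-1]
z=lambda im,u,v,w,h:cv2.resize(cv2.convertScaleAbs(im[v:v+h,u:u+w],alpha=1.6,beta=0),(400,300),interpolation=cv2.INTER_CUBIC)
cv2.imwrite('pics/d6.png',np.hstack([z(t,246,155,80,60),z(q,280,150,100,75)]))
```

```text
13.375 [428.02595889  -4.94320132 154.64933758] [-3.14120329e+00  7.63909369e-04 -2.86219124e+00] 0.9974583829373743 0.0 [0.7065999  0.54901082 0.45585009]
```

View pics/d6.png

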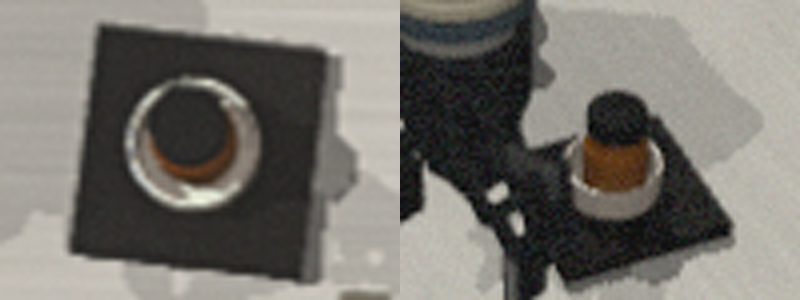

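The jar stands upright in the dish, well inside the rim (top view). I'll grip the rest.

carry_out(targets=[{"dp": [0, 0, 45], "yaw": 0}, {"dp": [0, 0, 90], "yaw": 0}, {"dp": [0, 0, 115], "yaw": 0}, {"dp": [0, 0, 124.5], "yaw": 0}, {"dp": [0, 0, 124.5], "yaw": 0}, {"dp": [0, 0, 124.5], "yaw": 0}])

```text
clock: 14.22
eef_pos: [430.4, -3.8, 30.2]
tcp_rot: [-3.141, 0.002, -2.863]
contact_force: [0.3, -0.0, 0.3]
opening: 1.003
grasp_force: 0.0
```

carry_out(targets=[{"dp": [0, 0, 0], "yaw": 0}, {"dp": [0, 0, 0], "yaw": 0}, {"dp": [0, 0, 0], "yaw": 0}, {"dp": [0, 0, 0], "yaw": 0}, {"dp": [0, 0, 0], "yaw": 0}, {"dp": [0, 0, 0], "yaw": 0}, {"dp": [0, 0, 0], "yaw": 0}, {"dp": [0, 0, 0], "yaw": 0}, {"dp": [0, 0, 0], "yaw": 0}, {"dp": [0, 0, 0], "yaw": 0}], fingers=-1, grip_force=40)

```text
clock: 15.48
eef_pos: [429.4, -4.0, 29.3]
tcp_rot: [-3.142, 0.0, -2.863]
contact_force: [-0.4, -0.6, 5.1]
opening: 0.105
grasp_force: 41.5
```

Run:
```python
from h import *
s=r.sense();print(s['clock'],s['eef_pos'],s['tcp_rot'],s['opening'],s['grasp_force'],s['contact_force'])
f=lambda p:np.array(p)/5+np.array([246,155])-0.4
w=plane('top',f([[98,23],[328,50],[303,280],[70,252]]),12)
print(w,w.mean(0)); d=w[0]+w[1]-w[2]-w[3]; print('yaw',np.degrees(np.arctan2(d[1],d[0])))
c=np.array([608.3,143.4]);a=np.radians(-5.7);y=np.array([-np.sin(a),np.cos(a)])
print('rest target',c-113*y,'paddle',c+115*y)
```

```text
15.475 [429.39497785  -3.95737065  29.28261109] [-3.14152363e+00  8.44324709e-05 -2.86290985e+00] 0.10475757033259168 41.51132516562939 [-0.39510465 -0.59930726  5.12433408]
[[674.73748852 199.03371082]
 [662.50845811  80.19266864]
 [543.02517217  90.66793253]
 [555.51189813 210.22213248]] [608.94575423 145.02911112]
yaw -5.185591804846096
rest target [597.07686828  30.95872059] paddle [619.72177122 257.83139055]
```

carry_out(targets=[{"dp": [0, 0, -20], "yaw": 0}, {"dp": [0, 0, -50], "yaw": 0}, {"dp": [-12, -1, -60], "yaw": 2}, {"dp": [-40, -3, -60], "yaw": 6}, {"dp": [-80, -6, -60], "yaw": 12}, {"dp": [-120, -9, -60], "yaw": 18}, {"dp": [-152, -12, -60], "yaw": 21.5}, {"dp": [-168, -13, -60], "yaw": 21.5}, {"dp": [-173, -13.5, -60], "yaw": 21.5}, {"dp": [-173, -13.5, -60], "yaw": 21.5}, {"dp": [-173, -13.5, -60], "yaw": 21.5}])

```text
clock: 16.85
eef_pos: [598.2, 30.5, 89.1]
tcp_rot: [-3.141, -0.001, 3.045]
contact_force: [-0.2, 0.5, -2.6]
opening: 0.109
grasp_force: 40.6
```

Run:
```python
from h import *
s=r.sense();print(s['clock'],s['eef_pos'],s['tcp_rot'],np.degrees(s['tcp_rot'][2]),s['opening'],s['grasp_force'],s['contact_force'])
q=r.grab_frame('side')[:,:,::-1]
z=lambda im,u,v,w,h:cv2.resize(cv2.convertScaleAbs(im[v:v+h,u:u+w],alpha=1.7,beta=0),(600,450),interpolation=cv2.INTER_CUBIC)
cv2.imwrite('pics/d7.png',z(q,290,150,120,90))
```

```text
16.85 [598.18715317  30.47457044  89.07607022] [-3.14139602e+00 -1.08889483e-03  3.04531376e+00] 174.4836256174168 0.10851624921030519 40.62582582235336 [-0.22528389  0.52709595 -2.61873268]
```

View pics/d7.png

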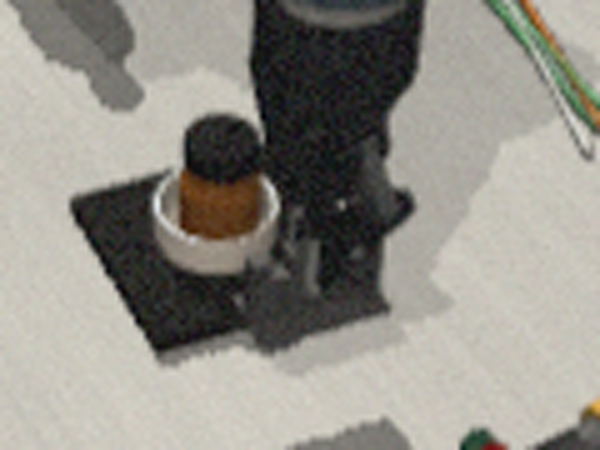

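The rest is held level beside the slab. I'll lower it, release, and go up and back.

carry_out(targets=[{"dp": [-1, 0, 25], "yaw": 0}, {"dp": [-1, 0, 44], "yaw": 0}, {"dp": [-1, 0, 53], "yaw": 0}, {"dp": [-1, 0, 57], "yaw": 0}, {"dp": [-1, 0, 59], "yaw": 0}, {"dp": [-1, 0, 59], "yaw": 0}])

```text
clock: 17.65
eef_pos: [600.6, 30.6, 30.5]
tcp_rot: [3.141, 0.001, 3.045]
contact_force: [-0.2, -0.1, -1.6]
opening: 0.102
grasp_force: 40.6
```

carry_out(targets=[{"dp": [0, 0, 0], "yaw": 0}, {"dp": [0, 0, 0], "yaw": 0}, {"dp": [0, 0, 0], "yaw": 0}, {"dp": [0, 0, -20], "yaw": 0}, {"dp": [0, 0, -60], "yaw": 0}, {"dp": [0, 0, -110], "yaw": 0}, {"dp": [40, -40, -130], "yaw": 0}, {"dp": [80, -80, -130], "yaw": 0}, {"dp": [120, -130, -130], "yaw": 0}], fingers=0)

```text
clock: 18.77
eef_pos: [468.7, -86.8, 161.9]
tcp_rot: [-3.141, 0.003, 3.046]
contact_force: [-0.1, -0.3, 0.5]
opening: 0.502
grasp_force: 0.0
```

Run:
```python
from h import *
s=r.sense();print(s['clock'],s['eef_pos'],s['tcp_rot'],s['opening'])
t=r.grab_frame('top')[:,:,::-1];cv2.imwrite('pics/t8.png',t)
# paddle from the first frame
p=cv2.imread('pics/top0.png');hsv=cv2.cvtColor(p,cv2.COLOR_BGR2HSV);g=cv2.cvtColor(p,cv2.COLOR_BGR2GRAY)
b=blobs('top',p,g<60,(480,200,520,240),8)[0][1];h=blobs('top',p,(hsv[...,1]>90)&(g>70),(475,225,510,275),10)[0][1]
bc=np.array(cv2.minAreaRect(b)[0]);hc=np.array(cv2.minAreaRect(h)[0]);d=bc-hc;L=np.linalg.norm(d);u=d/L
print('blade',bc,'handle',hc,'dist',L,'yaw',np.degrees(np.arctan2(u[1],u[0])),'origin est',hc+u*40,bc-u*52)
q=cv2.imread('pics/side0.png');hsv=cv2.cvtColor(q,cv2.COLOR_BGR2HSV);g=cv2.cvtColor(q,cv2.COLOR_BGR2GRAY)
b=cv2.minAreaRect(blobs('side',q,g<55,(415,360,460,395),8)[0][1]);h=cv2.minAreaRect(blobs('side',q,(hsv[...,1]>90)&(g>60),(365,365,420,405),12)[0][1]);print('side',b,h)
# rest now
z=lambda im,u,v,w,h:cv2.resize(cv2.convertScaleAbs(im[v:v+h,u:u+w],alpha=1.6,beta=0),(800,600),interpolation=cv2.INTER_CUBIC)
cv2.imwrite('pics/d8.png',z(t,250,150,100,75))
```

```text
18.775 [468.65552013 -86.81019943 161.94647917] [-3.14126249e+00  2.58536076e-03  3.04640995e+00] 0.5021241679061333
blade [ 529.4899292  -403.41137695] handle [ 441.23345947 -380.50360107] dist 91.18097742574294 yaw -14.55055517644242 origin est [ 479.95051306 -390.5529673 ] [ 479.15775954 -390.34720086]
side ((525.6752319335938, -409.9214172363281), (42.657737731933594, 61.84069061279297), 74.79615783691406) ((439.4681701660156, -385.19488525390625), (19.495223999023438, 85.29976654052734), 74.99003601074219)
```

View pics/d8.png

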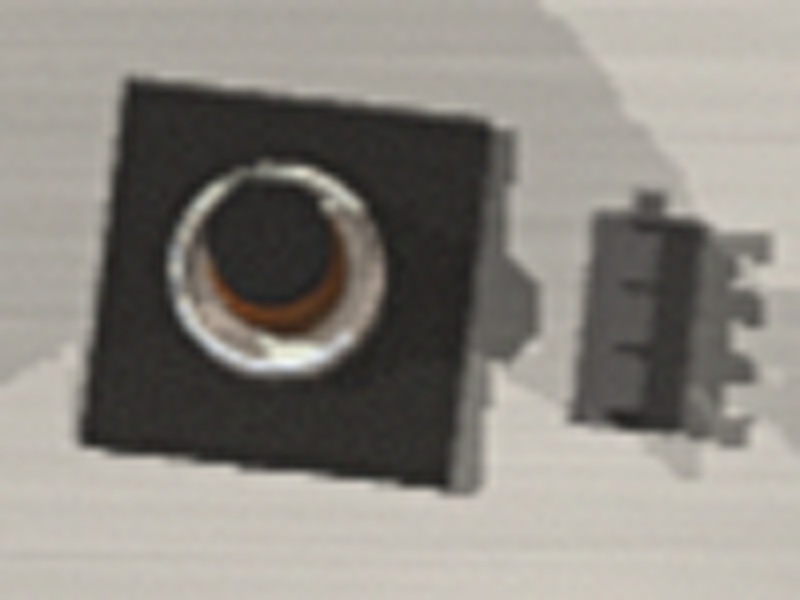

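carry_out(targets=[{"dp": [-5, -50, 0], "yaw": 2}, {"dp": [-11, -112, 20], "yaw": 5}, {"dp": [-17, -170, 50], "yaw": 9.3}, {"dp": [-23, -228, 80], "yaw": 9.3}, {"dp": [-28, -280, 90], "yaw": 9.3}, {"dp": [-30.5, -302, 90], "yaw": 9.3}, {"dp": [-30.5, -302, 90], "yaw": 9.3}, {"dp": [-30.5, -302, 90], "yaw": 9.3}], fingers=0.2)

```text
clock: 19.82
eef_pos: [470.9, -388.5, 71.0]
tcp_rot: [3.141, 0.0, 2.883]
contact_force: [-1.1, -0.1, 0.1]
opening: 0.6
grasp_force: 0.0
```

Run:
```python
from h import *
np.set_printoptions(suppress=True,precision=1)
s=r.sense();print(s['clock'],s['eef_pos'],np.degrees(s['tcp_rot'][2]),s['opening'])
f=lambda p:np.array(p)/8+np.array([250,150])-0.44
R=plane('top',f([[597,212],[708,225],[687,432],[572,422]]),6);S=plane('top',f([[127,80],[495,122],[455,488],[82,440]]),12)
D=plane('top',f([[276,271]]),36)[0]
yaw=lambda w:np.arctan2(*(w[0]+w[1]-w[2]-w[3])[::-1])
a=yaw(S);x=np.array([np.cos(a),np.sin(a)]);y=np.array([-x[1],x[0]]);d=R.mean(0)-S.mean(0)
print('slab',S.mean(0),np.degrees(a),'rest',R.mean(0),np.degrees(yaw(R)),'rel x,y',d@x,d@y,'dish rel',(D-S.mean(0))@x,(D-S.mean(0))@y)
t=np.array([470.3,-390.2])-s['eef_pos'][:2];w=s['tcp_rot'][2];print('to paddle grasp dp',t@[np.cos(w),np.sin(w)],t@[np.sin(w),-np.cos(w)])
```

```text
19.825 [ 470.9 -388.5   71. ] 165.19372568513836 0.5999011966178615
slab [608.9 144.4] -5.279176029784658 rest [598.6  31.5] -5.286038751108748 rel x,y 0.09041122809553921 -113.37779511976598 dish rel -1.1476339624756413 2.2308133637620498
to paddle grasp dp 0.09327443241027768 -1.8026842858086722
```

The rest is parallel to the slab with a gap of about 35 mm, and the dish is within 2.5 mm of centre. Now the paddle.

carry_out(targets=[{"dp": [0, -1.5, 25], "yaw": 0}, {"dp": [0, -1.5, 45], "yaw": 0}, {"dp": [0, -1.5, 55], "yaw": 0}, {"dp": [0, -1.5, 60], "yaw": 0}, {"dp": [0, -1.5, 60], "yaw": 0}, {"dp": [0, -1.5, 60], "yaw": 0}])

```text
clock: 20.58
eef_pos: [470.6, -391.4, 10.7]
tcp_rot: [-3.141, 0.001, 2.883]
contact_force: [0.1, 0.1, 0.7]
opening: 0.601
grasp_force: 0.0
```

carry_out(targets=[{"dp": [0, 0, 0], "yaw": 0}, {"dp": [0, 0, 0], "yaw": 0}, {"dp": [0, 0, 0], "yaw": 0}, {"dp": [0, 0, 0], "yaw": 0}, {"dp": [0, 0, 0], "yaw": 0}, {"dp": [0, 0, 0], "yaw": 0}], fingers=-1, grip_force=50)

```text
clock: 21.32
eef_pos: [470.5, -391.3, 10.7]
tcp_rot: [-3.141, 0.0, 2.883]
contact_force: [-0.7, 0.5, 6.2]
opening: 0.206
grasp_force: 48.9
```

carry_out(targets=[{"dp": [0, 0, -10], "yaw": 0}, {"dp": [0, 0, -35], "yaw": 0}, {"dp": [0, 0, -75], "yaw": 0}, {"dp": [0, 0, -110], "yaw": 0}, {"dp": [0, 0, -120], "yaw": 0}, {"dp": [0, 0, -120], "yaw": 0}])

```text
clock: 22.08
eef_pos: [470.4, -391.2, 130.4]
tcp_rot: [-3.141, 0.001, 2.883]
contact_force: [0.5, 0.2, -0.9]
opening: 0.204
grasp_force: 49.1
```

Run:
```python
from h import *
s=r.sense();print(s['clock'],s['eef_pos'],np.degrees(s['tcp_rot'][2]),s['opening'],s['grasp_force'],s['contact_force'])
q=r.grab_frame('side')[:,:,::-1]
cv2.imwrite('pics/d9.png',cv2.resize(cv2.convertScaleAbs(q[280:430,340:540],alpha=1.7,beta=0),(640,480),interpolation=cv2.INTER_CUBIC))
```

```text
22.075 [ 470.36892141 -391.18704115  130.41414002] 165.16433883580976 0.20396399275492327 49.12563402306773 [ 0.50274925  0.17130886 -0.93174622]
```

View pics/d9.png

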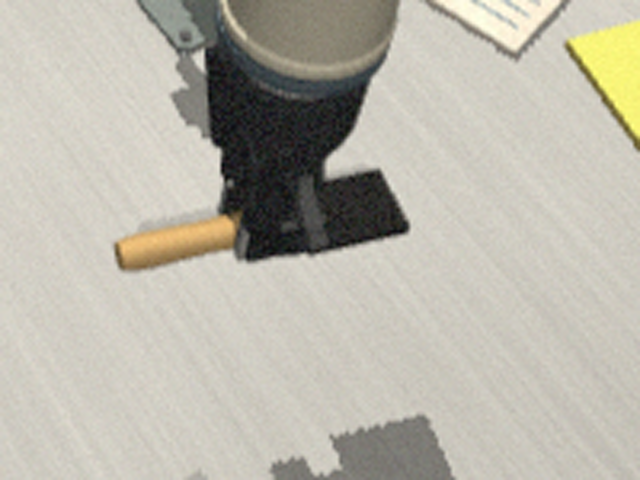

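The paddle is held level with the handle toward the robot. I'll carry it round at x ≈ 430 and z ≈ 130, which clears the torch and jar.

carry_out(targets=[{"dp": [20, -5, 0], "yaw": 0}, {"dp": [40, 5, 0], "yaw": 0}, {"dp": [55, 45, 0], "yaw": -2}, {"dp": [68, 95, 0], "yaw": -4}, {"dp": [80, 145, 0], "yaw": -6}, {"dp": [93, 195, 0], "yaw": -8}, {"dp": [107, 245, 0], "yaw": -9.4}, {"dp": [120, 295, 0], "yaw": -9.4}, {"dp": [133, 345, 0], "yaw": -9.4}, {"dp": [147, 395, 0], "yaw": -9.4}, {"dp": [158, 435, 0], "yaw": -9.4}, {"dp": [160, 445, 0], "yaw": -9.4}])

```text
clock: 23.62
eef_pos: [427.9, 81.2, 129.2]
tcp_rot: [-3.141, -0.002, 3.049]
contact_force: [-0.0, -1.4, -1.0]
opening: 0.207
grasp_force: 49.2
```

carry_out(targets=[{"dp": [0, 0, 0], "yaw": 0}, {"dp": [0, 0, 0], "yaw": 0}])

```text
clock: 23.88
eef_pos: [429.1, 78.9, 129.8]
tcp_rot: [-3.141, -0.001, 3.046]
contact_force: [-0.6, -0.5, -1.0]
opening: 0.204
grasp_force: 49.2
```

Run:
```python
from h import *
s=r.sense();w=s['tcp_rot'][2];print(s['clock'],s['eef_pos'],np.degrees(w),s['opening'],s['grasp_force'])
for g in([440,258.7],[610.9,258.7]):
    t=np.array(g)-s['eef_pos'][:2];print(t@[np.cos(w),np.sin(w)],t@[np.sin(w),-np.cos(w)])
print(plane('top',[[177,176]],0))
```

```text
23.875 [429.06412793  78.86434654 129.80529109] 174.52049317788453 0.2042923326257691 49.193087499088506
6.286556439425822 180.05814272376853
-163.83250168482712 196.37733580789626
[[629.58778789 428.45721947]]
```

carry_out(targets=[{"dp": [3, 25, 0], "yaw": 0}, {"dp": [5, 75, 0], "yaw": 0}, {"dp": [6, 125, 0], "yaw": 0}, {"dp": [6, 165, 0], "yaw": 0}, {"dp": [-10, 182, 0], "yaw": 0}, {"dp": [-50, 186, 10], "yaw": 0}, {"dp": [-95, 190, 30], "yaw": 0}, {"dp": [-135, 194, 50], "yaw": 0}, {"dp": [-158, 196, 70], "yaw": 0}, {"dp": [-164, 196.5, 80], "yaw": 0}, {"dp": [-164, 196.5, 80], "yaw": 0}, {"dp": [-164, 196.5, 80], "yaw": 0}])

```text
clock: 25.38
eef_pos: [610.8, 259.8, 50.8]
tcp_rot: [-3.142, -0.0, 3.047]
contact_force: [-0.4, 0.3, -1.0]
opening: 0.199
grasp_force: 49.2
```

Run:
```python
from h import *
s=r.sense();w=s['tcp_rot'][2];print(s['clock'],s['eef_pos'],np.degrees(w),s['opening'],s['grasp_force'])
for g in([610.9,258.7],):
    t=np.array(g)-s['eef_pos'][:2];print(t@[np.cos(w),np.sin(w)],t@[np.sin(w),-np.cos(w)])
```

```text
25.375 [610.83660165 259.83626884  50.79755318] 174.56327662020078 0.19915252102290773 49.23465794563981
-0.17077052772747697 -1.1251505076296546
```

carry_out(targets=[{"dp": [0, -1, 18], "yaw": 0}, {"dp": [0, -1, 30], "yaw": 0}, {"dp": [0, -1, 36], "yaw": 0}, {"dp": [0, -1, 39], "yaw": 0}, {"dp": [0, -1, 39.5], "yaw": 0}, {"dp": [0, -1, 39.5], "yaw": 0}])

```text
clock: 26.12
eef_pos: [611.5, 259.2, 10.9]
tcp_rot: [3.141, 0.001, 3.047]
contact_force: [-0.9, 0.5, -0.5]
opening: 0.202
grasp_force: 49.3
```

carry_out(targets=[{"dp": [0, 0, 0], "yaw": 0}, {"dp": [0, 0, 0], "yaw": 0}, {"dp": [0, 0, 0], "yaw": 0}, {"dp": [0, 0, -10], "yaw": 0}, {"dp": [0, 0, -40], "yaw": 0}, {"dp": [0, 0, -90], "yaw": 0}, {"dp": [30, 0, -130], "yaw": 0}, {"dp": [90, -30, -150], "yaw": 0}, {"dp": [150, -80, -150], "yaw": 0}, {"dp": [200, -130, -150], "yaw": 0}, {"dp": [230, -190, -150], "yaw": 0}, {"dp": [240, -240, -150], "yaw": 0}], fingers=-0.1)

```text
clock: 27.62
eef_pos: [357.1, 61.1, 161.3]
tcp_rot: [3.141, 0.001, 3.049]
contact_force: [1.0, -1.1, 0.6]
opening: 0.45
grasp_force: 0.0
```

carry_out(targets=[{"dp": [0, -50, 0], "yaw": 0}, {"dp": [0, -110, 0], "yaw": 0}, {"dp": [0, -170, 0], "yaw": 0}, {"dp": [0, -230, 0], "yaw": 0}, {"dp": [0, -290, 0], "yaw": 0}, {"dp": [0, -350, 0], "yaw": 0}, {"dp": [0, -350, 0], "yaw": 0}])

```text
clock: 28.5
eef_pos: [325.6, -290.5, 161.6]
tcp_rot: [-3.139, 0.002, 3.042]
contact_force: [0.7, 0.7, -0.8]
opening: 0.449
grasp_force: 0.0
```

Run:
```python
from h import *
s=r.sense();print(s['clock'],s['eef_pos'],s['opening'])
t=r.grab_frame('top')[:,:,::-1];q=r.grab_frame('side')[:,:,::-1];cv2.imwrite('pics/t10r.png',t)
z=lambda im,u,v,w,h:cv2.resize(cv2.convertScaleAbs(im[v:v+h,u:u+w],alpha=1.6,beta=0),(800,300),interpolation=cv2.INTER_CUBIC)
cv2.imwrite('pics/d10.png',np.vstack([z(t,205,145,160,60),z(q,240,110,240,90)]))
hsv=cv2.cvtColor(t,cv2.COLOR_BGR2HSV);g=cv2.cvtColor(t,cv2.COLOR_BGR2GRAY)
for n,m,b,h in(('blade',g<60,(215,145,257,190),8),('handle',(hsv[...,1]>90)&(g>60),(215,170,257,225),10),('slab',g<60,(255,150,320,220),12)):
    for _,w in blobs('top',t,m,b,h)[:1]: print(n,_,cv2.minAreaRect(w))
```

```text
28.5 [ 325.55809677 -290.46544065  161.57503279] 0.4494901551055085
blade (235, 149, 18, 24) ((671.71923828125, 254.41195678710938), (41.1581916809082, 60.49016571044922), 84.74239349365234)
handle (234, 179, 10, 33) ((581.1549072265625, 265.193115234375), (15.672723770141602, 84.30146026611328), 84.70549774169922)
slab (260, 160, 57, 52) ((607.0170288085938, 135.5290069580078), (139.23585510253906, 120.99720001220703), 84.1830825805664)
```

View pics/d10.png

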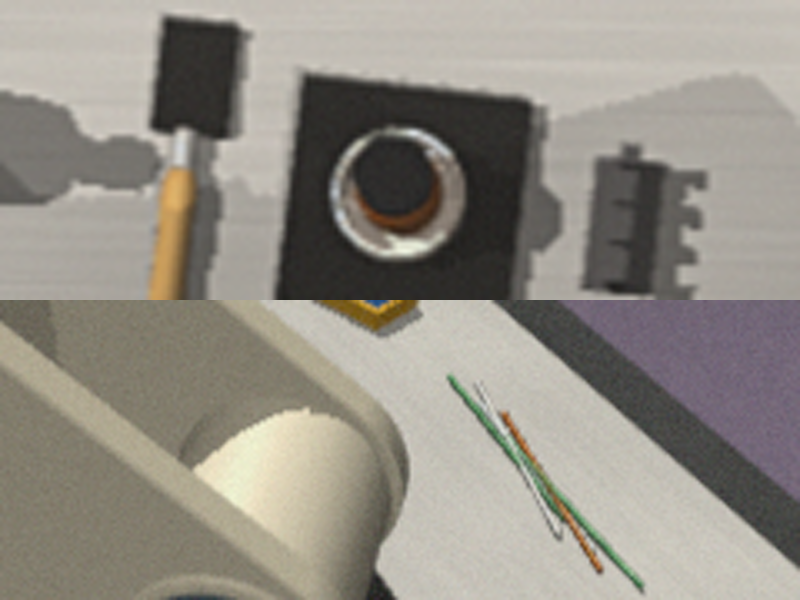

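The paddle lies parallel to the slab (−5.3°), centred to within 1 mm and about 115 mm from the slab's centre. The dish, jar and rest look right, so I'm handing in.

```bash
python3 -c "
from rig import r
print(r.sign_off())"
```

```text
the job is handed in; nothing more can be done
None
```

The bench is set up as asked and handed in at about 28.5 s: the dish is within 2.5 mm of the slab's centre with the jar upright in it, and the rest and paddle are parallel to the slab, centred, with gaps of about 35 mm.

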